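Fill the table caddy for dinner

TASK

Fill the beech caddy for the table: stand the dark red sauce bottle with the label in the large well with the white drip liner, the wooden pepper mill in the other large well, the salt shaker in the small well right beside the pepper mill, and the loose spice jar with the red-and-green label in the small well beside the sauce. The plain black bottle and the spice jar with the brown label do not belong in it: leave them, and the caddy itself, standing where they are. Keep everything upright and set each thing down on the floor of its well rather than dropping it.

Things in the scene. Friction and masses are not known exactly. Their poses are not given: they have to be found in the camera images.
- caddy: Open beech caddy, 141 (x) by 155 mm (y), loose, 0.9 kg; walls 38 mm high, dividers 34; handles 25 mm out at both y ends. Origin under its centre, z up, any yaw. Wells (centre x, y): large 70x70 at (30.5, 37.5) with white liner, floor 10.5 up, for sauce; (30.5, -37.5) for mill; small 56x70 at (-37.5, -37.5) for salt, (-37.5, 37.5) for jar; floors 8 up. Wall cupboards hang behind it from 460 mm up.
- sauce_bottle: Glass sauce bottle, very dark red with a dark blue label and black cap, 56 mm diameter, 175 mm high, about 0.42 kg; straight-sided to 110 mm height, then a shoulder that narrows to the black cap, a 31 mm wide cylinder 153 to 175 mm up; lift it by the cap, or by the body if the gripper is deep enough. Origin at the centre of its underside, z up; any yaw.
- pepper_mill: Turned brown wooden pepper mill with a small metal knob on top, 58 mm across the foot, 170 mm high, about 0.18 kg; its rounded head, 49 mm across at 142 mm up, does not turn: lift it by that. Origin at the centre of its underside, z up; any yaw.
- salt_shaker: Clear salt shaker, white salt inside, grey domed top, 44 mm across the belly at 32 mm up, tapering to 30 mm; the top is a 34 mm wide cylinder 66 to 84 mm up: lift it by that. 90 mm high, about 0.1 kg. Origin at the centre of its underside, z up; any yaw.
- red_spice_jar: Spice jar with a mustard-yellow cap and a white, red and green label, 41 mm diameter, 106 mm high, about 0.11 kg; grip it about 80 mm up. It stands loose on the open worktop; the row of jars in the far left corner is no part of the job. Origin at the centre of its underside, z up; any yaw.
- black_bottle: Look-alike that stays: plain black ribbed bottle with no label, 57 mm diameter, 185 mm high, 0.5 kg. Origin at the centre of its underside, z up; any yaw.
- brown_spice_jar: Look-alike that stays: spice jar of the same size (41 mm diameter, 106 mm high) and with the same yellow cap, but a brown label and brown contents. Origin at the centre of its underside, z up; any yaw.
Mind the look-alikes: they are no part of the job. What is shaped like the red_spice_jar but purple is not meant.

How it is judged:
By the outcome, as a careful person would: the job done as asked, in the order asked, and still so for the second after the job is handed in, with the robot touching nothing.
It also fails if it takes over 104 s, if anything falls off the work surface, if the arm or the gripper's body presses on something with over 40 N, if the wrist force passes 120 N, or if a joint passes its speed limit or range.

ROBOT

A 6-joint arm with a two-finger parallel gripper is mounted at the origin on a cart in front of the work surface, level with it; the furniture and walls round the work are solid. World frame = base frame: x ahead of the robot, y to its left, z up, the work surface at z = 0. Lengths are in mm, angles in rad, forces in N, time in s.
With the tool pointing down it reaches from about 275 to 750 mm from the base axis. Payload 10.2 kg.
Tool frame: the origin (TCP) lies at the very end of the fingers, on their centre line; the grasp point (between the pads) lies 19 mm behind it (ctrl.hold_point_z is the distance from the TCP to the grasp point, in mm); z points along the fingers, y is the direction in which the jaws open and shut (so a half turn about z gives the same grasp; the last joint's range is limited). The gripper opens to 85 mm and grips with 20 to 120 N. Pads are 22 mm wide; open, the fingers measure 114 mm over their backs; the gripper's body (76 mm by 85 mm) begins 54 mm behind the grasp point. The pads swing forward as they close: fully open they stand 13 mm farther back than shut.
Start: joints at [-1.556, 0.313, 1.498, -0, 1.331, -0.223], TCP at [123.658, -510.235, 231.294] pointing down, gripper open.
Joint ranges: [-2.94, 2.94], [-0.97, 2.17], [0.19, 2.56], [-1.23, 4.37], [0.02, 3.11], [-2.88, 2.88]. Speed limits (rad/s): [2.39, 2.39, 3.01, 3.14, 3.14, 3.14].

INTERFACE

Orientations are given as a unit quaternion [w, x, y, z].
In Python, from rig import readout, cams, workorder, spotter, ctrl gives the robot as it stands.
- The arm moves only by the tool step_arm, never from a script. Its argument "plan" is text: rows parted by semicolons, each of 5 numbers parted by spaces: the shift along the tool's x, y, z in cm, then the turn about the tool's z in degrees, then the opening in per cent of the stroke, from 0 (shut) to 100 (fully open). In form: x y z twist gripper; .... A call has 1 to 10 rows; each row is the pose to reach, as a shift and turn from the pose commanded when the call began, along the tool's axes at that moment; what a row does not reach only later rows make up. A row lasts 1/10 s, in which the tool goes at most 50 mm and 8.59 degrees, less where a joint would pass 70% of its speed; a pose out of reach is approached as far as the arm can. A call with a gripper value outside its range is refused whole. The fingers move at their own pace and stop on an object; "grip_force" is the grip in N (left out, the last holds). Time passes only in rows, so rows that repeat a pose let the fingers close. It gives the time, the measured TCP pose, the force and the opening at its end, in the units of the state.
- readout.sense(): the state, without advancing time (a new reading comes with each control period).
- cams.capture(name): name is "scene" or "top"; returns (picture, depth): 384x512x3 uint8, red, green, blue; 384x512 float32, mm along the optical axis (not along the pixel's ray), 0 where there is no reading.
- cams.camera_info(name): a dict with "vfov" (degrees; the focal length in pixels is half the picture's height over the tangent of half this angle, whatever the lens; pixels are square), "cx", "cy" (the principal point, pixels), "rvec" (rotation vector, rad) and "tvec" (3), from world to camera coordinates, as OpenCV has them. Camera axes: x right, y down, z forward; pixel columns grow to the right and rows downward; lengths in mm; the calibration is good to about 2 mm. A picture is of the moment at which its call begins. camera_info takes no time and is no camera call.
- workorder.finish_job(): hands the job in, once; it reports no verdict.
Trained networks look in the newest picture that a camera, given by its name, has taken for a name from the list of things; names that differ only in an ending like _2 or _b are one class to them, and where a whole thing is asked for, a point or a joint stands for the part that bears it (a point fixed in the world has none). Each returns a list of dicts, best first, with "conf" (0 to 1); they miss things now and then, are a little off and sometimes report something else, mostly with a low value. They report only what shows in the picture. A call takes as long as a camera call. They do not tell look-alikes from the thing itself.
- spotter.regions_of(camera, target): "pixels" (384x512 bool, what is visible of it) and "extent" ([centre column, centre row, width, height] in pixels, round what is visible of it).
The state is a dict: "time_s": time; "joints": joint angles; "dq": joint speeds; "tau": joint torques, N m; "eef_pos": TCP position; "ee_rot": TCP orientation; "force": force on the tool from outside, world axes, zero at the start; "wrist_torque": the same for the moment, N m; "grip_width": opening from 0.0 (shut) to 1.0 (fully open).
Only numpy, scipy, OpenCV 4.12 (cv2) and the standard library are available. Lean on these libraries where they do the work, as an engineer would, in place of code of your own. Each camera call takes 0.05 s, during which the arm holds its last target. There are 200 camera calls.

## Working session

There is one attempt and no reset: what is moved stays moved. The work goes in short steps, Python scripts to look and compute and a tool call to move; the robot and the scene stay as the last step left them, time stands still between calls to the robot, and variables do not carry over. Pictures are saved under pics/ and viewed, about 12 in all and at most 16, crops included, and the job is handed in when it is done.

Besides the shell and the picture viewer there is one more tool, called after ">>>" by a JSON object that holds its "op" and its "data". step_arm: Moves the arm, as the interface text tells. Its arguments: {"type":"object","properties":{"plan":{"type":"string"},"grip_force":{"type":"number"}},"required":["plan"]}

```bash
ls; mkdir -p pics
cat > h.py <<'E'
import numpy as np, cv2
from rig import readout, cams, workorder, spotter, ctrl
def cam(n):
    i=cams.camera_info(n); f=192/np.tan(np.radians(i['vfov'])/2)
    R=cv2.Rodrigues(np.array(i['rvec'],float))[0]; return f,i['cx'],i['cy'],R,np.array(i['tvec'],float).ravel()
def cloud(n,d):
    f,cx,cy,R,t=cam(n); v,u=np.mgrid[:384,:512]
    P=np.stack([(u-cx)/f*d,(v-cy)/f*d,d],-1); return (P-t)@R
E
python3 - <<'E'
from h import *
for n in("scene","top"):
    p,d=cams.capture(n); print(n,cams.camera_info(n)); cv2.imwrite(f"pics/{n}.png",p[...,::-1]); np.save(n,d)
    W=cloud(n,d); ok=d>0
    for t in "caddy sauce_bottle pepper_mill salt_shaker red_spice_jar black_bottle brown_spice_jar".split():
        for r in spotter.regions_of(n,t)[:4]:
            q=W[r['pixels']&ok]
            if len(q)==0: continue
            lo,hi=np.percentile(q,[3,97],0)
            print(t,round(r['conf'],2),np.round(r['extent']),len(q),np.round(lo),np.round(hi))
a=cv2.imread("pics/scene.png");b=cv2.imread("pics/top.png")
print(readout.sense())
E
```

```text
pics
scene {'vfov': 43.62983005292172, 'cx': 259.47754992763464, 'cy': 197.43344109272635, 'rvec': array([ 1.04780115, -2.00942907,  1.307205  ]), 'tvec': array([ 455.54708598,  148.24255284, 1468.103198  ])}
caddy 0.73 [283. 192.  55.  28.] 724 [435.  19.  -1.] [603. 174.  37.]
sauce_bottle 0.69 [328. 154.  12.  41.] 330 [ 582. -228.   16.] [ 620. -183.  172.]
pepper_mill 0.82 [275. 199.  12.  49.] 560 [361. 209.   6.] [401. 249. 156.]
pepper_mill 0.54 [284. 196.  52.  26.] 639 [434.  21.   5.] [602. 172.  37.]
salt_shaker 0.61 [320. 174.  13.  19.] 190 [ 539. -141.    4.] [ 570. -108.   83.]
red_spice_jar 0.91 [264. 218.  16.  33.] 432 [306. 291.   6.] [342. 328. 105.]
red_spice_jar 0.59 [169. 247.  17.  38.] 588 [312. 598.  -2.] [372. 655. 105.]
red_spice_jar 0.56 [185. 237.  17.  40.] 449 [346. 553.   4.] [375. 586. 105.]
black_bottle 0.65 [246. 195.  14.  48.] 696 [435. 272.   8.] [468. 315. 181.]
brown_spice_jar 0.7 [236. 214.  18.  34.] 417 [388. 352.   4.] [420. 389. 104.]
brown_spice_jar 0.58 [320. 172.   9.  18.] 152 [ 540. -136.    6.] [ 564. -109.   85.]
top {'vfov': 55.8
[... 965 characters left out ...]

{'time_s': 0.8, 'joints': array([-1.55639801e+00,  3.12867192e-01,  1.49769364e+00, -2.21079322e-05,
        1.33097098e+00, -2.23365479e-01]), 'dq': array([-1.01649408e-04, -8.46157971e-05,  6.65686688e-04, -1.00537381e-03,
       -2.32427018e-04,  6.28360509e-04]), 'tau': array([-2.95464204e-03, -4.12152815e+01, -2.59895575e+01, -3.53492060e-04,
        4.10388457e-04, -8.65296954e-07]), 'eef_pos': array([ 123.65373412, -510.24379188,  231.31337013]), 'ee_rot': array([ 2.91346059e-05,  9.92941554e-01,  1.18604680e-01, -1.38517679e-05]), 'force': array([ 0.07090903,  0.37094946, -0.47336564]), 'wrist_torque': array([ 0.01155655,  0.0150019 , -0.01074251]), 'grip_width': 0.9972472567694525}
```

Run:
```python
from h import *
a=cv2.imread("pics/scene.png");b=cv2.imread("pics/top.png")
cv2.imwrite("pics/scene_c.png",cv2.resize(a[110:290,140:400],None,fx=3,fy=3,interpolation=cv2.INTER_CUBIC))
cv2.imwrite("pics/top_c.png",cv2.resize(b[110:280,170:430],None,fx=3,fy=3,interpolation=cv2.INTER_CUBIC))
W=cloud("top",np.load("top.npy"));S=cloud("scene",np.load("scene.npy"))
def fit(C,x,y,z0,z1,R=45):
    q=C.reshape(-1,3); q=q[(np.hypot(q[:,0]-x,q[:,1]-y)<R)&(q[:,2]>z0)&(q[:,2]<z1)]
    if len(q)<4: return len(q)
    (c,r)=cv2.minEnclosingCircle(q[:,:2].astype(np.float32)); return len(q),np.round(c,1),round(r,1),np.round(q.mean(0),1)
for n,x,y,z0,z1 in [("sauce",605,-208,165,185),("mill",385,223,120,150),("salt",558,-126,66,95),("red",328,304,95,115),("brown",408,365,95,115),("black",458,285,165,195)]:
    print(n,"top",fit(W,x,y,z0,z1),"scene",fit(S,x,y,z0,z1))
for C in(W,S):
    q=C.reshape(-1,3); m=(q[:,0]>420)&(q[:,0]<630)&(abs(q[:,1]-92)<110)&(q[:,2]>29)&(q[:,2]<45)
    print(m.sum(), cv2.minAreaRect(q[m][:,:2].astype(np.float32)), np.median(q[m][:,2]))
```

```text
sauce top (113, array([ 609.7, -222.6]), 16.2, array([ 608.1, -220.9,  174.5])) scene (25, array([ 607.6, -219.2]), 18.6, array([ 607. , -216.1,  170.3]))
mill top (98, array([391.7, 220.5]), 24.6, array([388.8, 220.9, 144.8])) scene (125, array([385.8, 228.5]), 24.6, array([375.9, 234. , 136.1]))
salt top (123, array([ 563.9, -133.7]), 16.8, array([ 561.7, -131.3,   83.1])) scene (48, array([ 556.2, -124.6]), 17.9, array([ 555.3, -122.9,   77.3]))
red top (185, array([330.2, 301.8]), 20.7, array([330.1, 301.6, 105.6])) scene (86, array([324.9, 307. ]), 23.8, array([324.5, 310.7, 102.4]))
brown top (181, array([411.4, 361.8]), 20.5, array([411.1, 361.4, 105.4])) scene (76, array([410.6, 368.4]), 25.3, array([405.1, 370. , 101.7]))
black top (143, array([469.1, 283.9]), 17.1, array([467.7, 283.6, 183.4])) scene (69, array([464.7, 290.1]), 17.9, array([460.1, 293.4, 177.2]))
575 ((531.8696899414062, 90.04638671875), (203.1161346435547, 142.0482940673828), 8.693979263305664) 35.95904058142414
211 ((529.8298950195312, 96.36267852783203), (164.820556640625, 150.7628631591797), 10.547565460205078) 32.59092651077298
```

View pics/scene_c.png

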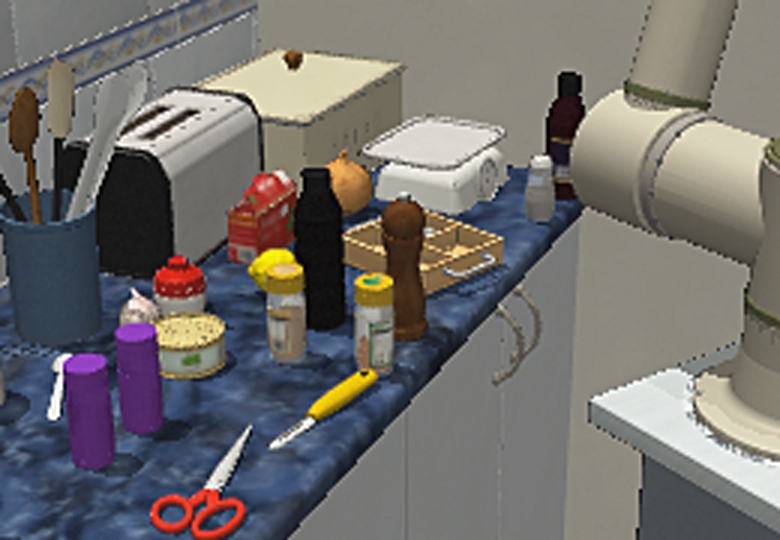

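View pics/top_c.png

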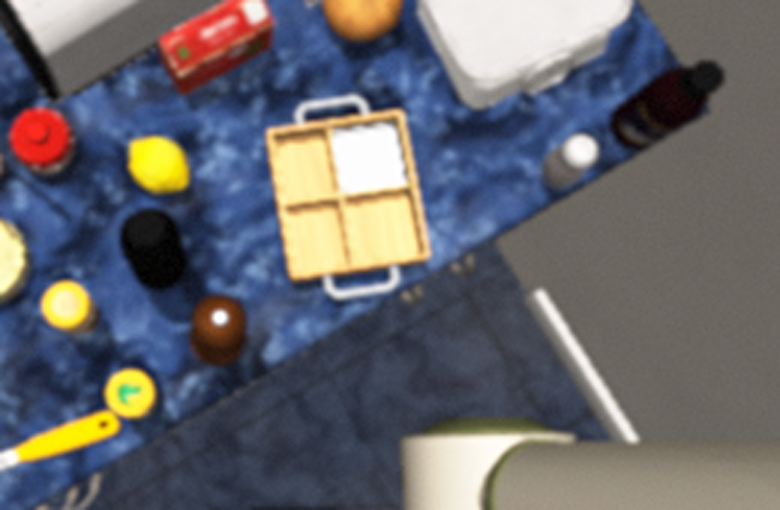

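The pictures show the sauce at far right (scene crop 567,130) and the salt beside it. The mill stands at (405,270) and the red/green jar at (375,325), with the brown jar and black bottle left of them. In the top crop the caddy is at (350,195), with the white liner in the far right well.

```bash
cat >> h.py <<'E'
def go(x,y,z,yaw):
    """tool shift cm and twist deg from the present pose to TCP (x,y,z) with tool x at yaw deg"""
    from scipy.spatial.transform import Rotation as Ro
    s=readout.sense(); w,a,b,c=s['ee_rot']; R=Ro.from_quat([a,b,c,w]).as_matrix()
    d=R.T@(np.array([x,y,z])-s['eef_pos'])/10; cur=np.degrees(np.arctan2(R[1,0],R[0,0]))
    t=-((yaw-cur+180)%360-180); print("shift",np.round(d,2),"twist",round(t,1),"yaw now",round(cur,1),"pos",np.round(s['eef_pos'],1))
E
python3 - <<'E'
from h import *
for n in("top","scene"):
    C=cloud(n,np.load(n+".npy")).reshape(-1,3)
    print(n)
    for x in range(440,760,40):
        print(x,[int(np.percentile(q,98)) if len(q:=C[(abs(C[:,0]-x)<20)&(abs(C[:,1]-y)<20)][:,2])>3 else -1 for y in range(-260,240,40)])
    m=C[:,2]>300; q=C[m&(C[:,0]>350)]; print(len(q), q.min(0) if len(q) else 0)
go(609.5,-221.5,231,8.7)
E
```

```text
top
440 [-884, -886, -888, -887, -889, -892, -7, 3, 35, 39, 40, 4, 3]
480 [-890, -887, -889, -890, -890, 2, 4, 40, 39, 36, 40, 4, 4]
520 [-888, -887, -889, 2, 4, 4, 4, 38, 34, 36, 38, 35, 4]
560 [-889, -2, 2, 90, 76, 5, 4, 40, 16, 35, 31, 38, 4]
600 [125, 177, 125, 5, 4, 4, 5, 39, 39, 40, 39, 38, 4]
640 [-738, 176, 105, 15, 75, 77, 76, 4, 30, 30, 29, 630, 652]
680 [512, 4, 75, 77, 77, 74, 77, 5, 50, 588, 595, 620, 99]
720 [538, 6, 78, 74, 74, 74, 74, 78, 540, 562, 570, 97, 163]
47870 [ 396.73044818 -400.73390216  300.00495067]
scene
440 [-901, -889, -892, -891, -895, -894, -8, 0, 25, 32, 38, -1, -1]
480 [-891, -894, -892, -894, -890, -2, -2, 32, 35, 33, -1, -1, 2]
520 [-894, -893, -893, 37, -1, 0, -2, 34, 33, 32, -1, 38, 0]
560 [-892, 101, -2, 78, 78, 0, -72, 37, 30, -1, -1, 36, -1]
600 [-47, 170, 125, 5, 1, 1, 3, 35, 15, 35, 37, 34, -1]
640 [291, 170, 131, 6, 72, 73, 74, -1, -1, 26, 27, 681, 691]
680 [676, 0, 68, 73, 73, 70, 71, 73, 48, 584, 688, 689, 649]
720 [672, 667, 73, 71, 71, 69, 69, 73, 683, 687, 686, 93, 150]
30541 [ 350.00031239 -480.70873976  300.00805032]
shift [ 5.402e+01 -1.662e+01  3.000e-02] twist 4.9 yaw now 13.6 pos [ 123.7 -510.2  231.3]
```

Run:
```python
from h import *
for n in("top","scene"):
    C=cloud(n,np.load(n+".npy")).reshape(-1,3)
    for z in (430,460,500,560,620):
        q=C[(abs(C[:,2]-z)<20)&(C[:,0]>400)]
        print(n,z,[(y,int(np.percentile(r,2)),len(r)) for y in range(-350,351,50) if len(r:=q[abs(q[:,1]-y)<25][:,0])>3])
```

```text
top 430 [(-350, 583, 48), (-300, 604, 746), (-250, 689, 750), (-200, 775, 412)]
top 460 [(-300, 621, 564), (-250, 689, 854), (-200, 773, 247), (-50, 787, 14), (0, 758, 117), (50, 728, 120), (100, 700, 64), (150, 671, 130), (200, 642, 134), (250, 613, 139), (300, 584, 144), (350, 556, 146)]
top 500 [(-300, 658, 170), (-250, 688, 922), (-200, 770, 24), (0, 757, 91), (50, 729, 287), (100, 675, 305), (150, 671, 310), (200, 642, 316), (250, 613, 323), (300, 584, 342), (350, 555, 346)]
top 560 [(-250, 717, 59), (50, 728, 5), (100, 669, 264), (150, 671, 415), (200, 642, 416), (250, 614, 439), (300, 585, 447), (350, 556, 461)]
top 620 [(150, 670, 58), (200, 642, 472), (250, 613, 597), (300, 585, 618), (350, 556, 650)]
scene 430 [(-350, 548, 137), (-300, 589, 245), (-250, 680, 226), (-200, 761, 212), (-150, 845, 178), (-100, 934, 30)]
scene 460 [(-350, 542, 151), (-300, 589, 255), (-250, 675, 233), (-200, 762, 217), (-150, 843, 90), (-100, 818, 32), (-50, 789, 34), (0, 758, 39), (50, 729, 41), (100, 698, 43), (150, 673, 46), (200, 644, 52), (250, 614, 55), (300, 586, 60), (350, 557, 66)]
scene 500 [(-350, 536, 181), (-300, 589, 261), (-250, 676, 236), (-200, 760, 228), (-150, 842, 85), (-100, 818, 59), (-50, 787, 64), (0, 760, 67), (50, 730, 61), (100, 668, 85), (150, 672, 92), (200, 644, 94), (250, 615, 101), (300, 586, 119), (350, 558, 116)]
scene 560 [(-350, 544, 150), (-300, 587, 267), (-250, 677, 249), (-200, 758, 236), (-150, 839, 85), (-100, 815, 62), (-50, 789, 62), (0, 758, 71), (50, 732, 69), (100, 669, 90), (150, 672, 95), (200, 645, 97), (250, 614, 109), (300, 587, 113), (350, 557, 135)]
scene 620 [(-350, 545, 156), (-300, 591, 272), (-250, 678, 264), (-200, 763, 246), (-150, 841, 92), (-100, 817, 67), (-50, 790, 66), (0, 758, 73), (50, 730, 82), (100, 701, 85), (150, 669, 92), (200, 644, 106), (250, 614, 110), (300, 585, 127), (350, 558, 134)]
```

>>> {"op": "step_arm", "data": {"plan": "5 -1.5 0 1 100;10 -3 0 2 100;15 -4.6 0 3 100;20 -6.1 0 4 100;25 -7.7 0 4.9 100;30 -9.2 0 4.9 100;35 -10.8 0 4.9 100;40 -12.3 0 4.9 100;45 -13.8 0 4.9 100;48 -14.8 0 4.9 100"}}

```text
time_s: 1.8
eef_pos: [555.0, -253.2, 231.4]
ee_rot: [0.0, 0.997, 0.076, 0.0]
force: [-0.8, -1.3, 0.2]
grip_width: 1.004
```

Run:
```python
from h import *
go(609,-221,145,8.7)
```

```text
shift [ 5.83 -2.36  8.64] twist 0.0 yaw now 8.7 pos [ 555.  -253.2  231.4]
```

>>> {"op": "step_arm", "data": {"plan": "3 -1.2 0 0 100;5.8 -2.4 0 0 100;5.8 -2.4 2.5 0 100;5.8 -2.4 5 0 100;5.8 -2.4 7 0 100;5.8 -2.4 8.6 0 100;5.8 -2.4 8.6 0 100;5.8 -2.4 8.6 0 40;5.8 -2.4 8.6 0 20;5.8 -2.4 8.6 0 0", "grip_force": 50}}

```text
time_s: 2.8
eef_pos: [607.3, -222.2, 146.4]
ee_rot: [0.0, 0.997, 0.076, 0.001]
force: [0.6, -0.1, 1.2]
grip_width: 0.515
```

Run:
```python
from h import *
s=readout.sense(); print(s['eef_pos'],s['grip_width'],s['force'],s['joints'])
p,d=cams.capture("top");q,e=cams.capture("scene")
a=cv2.resize(p[100:220,320:480],None,fx=2.5,fy=2.5);b=cv2.resize(q[80:200,260:420],None,fx=2.5,fy=2.5)
cv2.imwrite("pics/g1.png",np.hstack([a,b])[...,::-1])
```

```text
[ 607.33458177 -222.19965139  146.3822623 ] 0.5150951960797623 [ 0.623571   -0.13692756  1.15271611] [-5.31556502e-01  6.48988375e-01  1.20708038e+00  1.13439644e-05
  1.28380348e+00  8.86987757e-01]
```

View pics/g1.png

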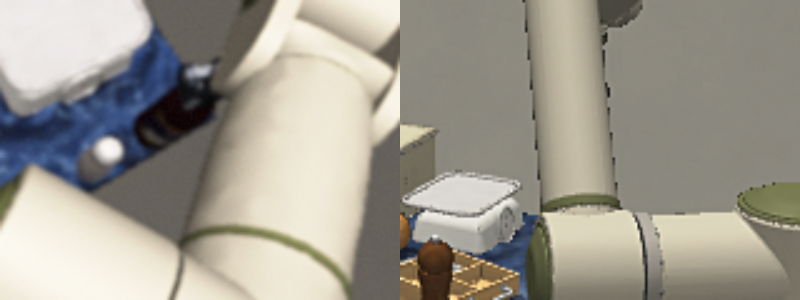

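The gripper is at the sauce cap (left half, about 200,80), with the fingers still closing.

>>> {"op": "step_arm", "data": {"plan": "0 0 0 0 0;0 0 0 0 0;0 0 0 0 0;0 0 0 0 0", "grip_force": 50}}

```text
time_s: 3.3
eef_pos: [607.3, -221.9, 146.3]
ee_rot: [0.0, 0.997, 0.076, 0.001]
force: [-0.9, 1.8, 6.2]
grip_width: 0.346
```

>>> {"op": "step_arm", "data": {"plan": "0 0 -0.5 0 0;0 0 -1.5 0 0;0 0 -3 0 0;0 0 -5 0 0;0 0 -7.5 0 0;0 0 -10 0 0;0 0 -11.5 0 0;0 0 -12 0 0;0 0 -12 0 0"}}

```text
time_s: 4.2
eef_pos: [607.0, -222.1, 265.5]
ee_rot: [0.0, 0.997, 0.076, 0.0]
force: [0.1, -0.4, -4.1]
grip_width: 0.342
```

Run:
```python
from h import *
s=readout.sense(); print(s['force'],s['grip_width'])
go(573.6,65.5,s['eef_pos'][2],8.7)
```

```text
[ 0.11492858 -0.43001819 -4.1338973 ] 0.3423858411784025
shift [ 1.060e+00 -2.893e+01 -1.000e-02] twist 0.0 yaw now 8.7 pos [ 607.  -222.1  265.5]
```

>>> {"op": "step_arm", "data": {"plan": "0 -1.5 0 0 0;0.1 -4.5 0 0 0;0.2 -8 0 0 0;0.4 -11.5 0 0 0;0.5 -15 0 0 0;0.7 -18.5 0 0 0;0.8 -22 0 0 0;1 -25 0 0 0;1.1 -27.5 0 0 0;1.1 -28.9 0 0 0"}}

```text
time_s: 5.2
eef_pos: [572.9, 67.8, 264.4]
ee_rot: [-0.0, 0.997, 0.077, -0.001]
force: [-0.7, -0.1, -3.9]
grip_width: 0.341
```

>>> {"op": "step_arm", "data": {"plan": "0 0 0 0 0;0 0 2 0 0;0 0 4 0 0;0 0 5.5 0 0;0 0 6.5 0 0;0 0 6.5 0 0"}}

```text
time_s: 5.8
eef_pos: [573.5, 64.7, 198.9]
ee_rot: [-0.0, 0.997, 0.076, -0.001]
force: [-0.3, -0.2, -4.1]
grip_width: 0.345
```

Run:
```python
from h import *
go(573.6,65.5,160,8.7)
p,d=cams.capture("top");q,e=cams.capture("scene"); np.save("t2",d)
a=cv2.resize(p[110:240,220:350],None,fx=3,fy=3);b=cv2.resize(q[110:240,230:360],None,fx=3,fy=3)
cv2.imwrite("pics/g2.png",np.hstack([a,b])[...,::-1])
for n,dd in(("top",d),("scene",e)):
    C=cloud(n,dd)
    for r in spotter.regions_of(n,"sauce_bottle")[:2]:
        P=C[r['pixels']&(dd>0)]; print(n,r['conf'],np.round(r['extent']),np.round(np.percentile(P,[3,97],0)))
```

```text
shift [ 0.03 -0.08  3.89] twist -0.0 yaw now 8.7 pos [573.5  64.7 198.9]
top 0.36 [287. 155.   5.  14.] [[560.  86.  58.]
 [586.  93. 148.]]
scene 0.93 [279. 157.  15.  44.] [[548.  60.  77.]
 [583.  98. 203.]]
```

View pics/g2.png

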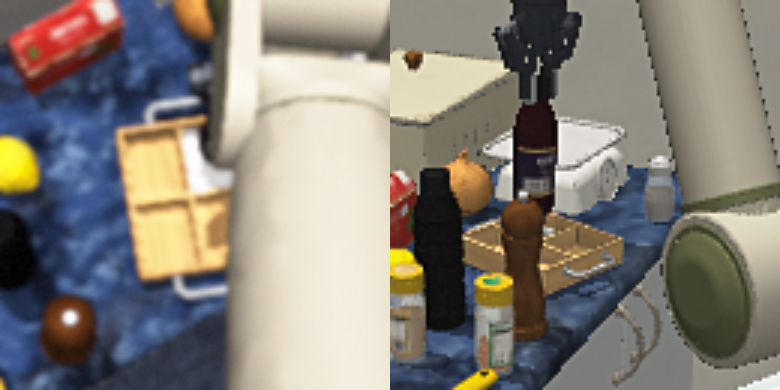

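Bottle hangs upright over the white well. The top view puts its centre at about (573,65), which matches the target.

>>> {"op": "step_arm", "data": {"plan": "0 -0.1 1.2 0 0;0 -0.1 2.4 0 0;0 -0.1 3.2 0 0;0 -0.1 3.7 0 0;0 -0.1 3.9 0 0;0 -0.1 4 0 0;0 -0.1 4.1 0 0;0 -0.1 4.1 0 0"}}

```text
time_s: 6.8
eef_pos: [574.0, 66.3, 159.5]
ee_rot: [0.0, 0.997, 0.076, 0.0]
force: [0.2, 0.3, -4.1]
grip_width: 0.339
```

>>> {"op": "step_arm", "data": {"plan": "0 0 0.1 0 0;0 0 0.2 0 0;0 0 0.2 0 0"}}

```text
time_s: 7.1
eef_pos: [573.8, 66.3, 157.2]
ee_rot: [-0.0, 0.997, 0.076, -0.0]
force: [0.7, 0.3, -3.8]
grip_width: 0.341
```

>>> {"op": "step_arm", "data": {"plan": "0 0 0.1 0 0;0 0 0.1 0 0;0 0 0.1 0 0"}}

```text
time_s: 7.4
eef_pos: [574.1, 66.3, 156.7]
ee_rot: [0.0, 0.997, 0.076, 0.0]
force: [-0.2, -0.9, -0.4]
grip_width: 0.34
```

>>> {"op": "step_arm", "data": {"plan": "0 0 0 0 50;0 0 0 0 75;0 0 0 0 75;0 0 0 0 75;0 0 -1 0 75;0 0 -3 0 75;0 0 -6 0 85;0 0 -8 0 100"}}

```text
time_s: 8.2
eef_pos: [574.3, 66.3, 239.1]
ee_rot: [0.0, 0.997, 0.076, 0.001]
force: [-1.1, 0.1, 0.3]
grip_width: 0.987
```

Run:
```python
from h import *
go(390.5,221,215,8.7); go(390.5,221,123,8.7)
```

```text
shift [-15.82 -18.08   2.36] twist 0.0 yaw now 8.7 pos [574.3  66.3 239.1]
shift [-15.85 -18.09  11.56] twist 0.0 yaw now 8.7 pos [574.3  66.3 239.1]
```

>>> {"op": "step_arm", "data": {"plan": "-3.2 -3.6 0 0 100;-6.4 -7.2 0 0 100;-9.6 -10.9 0 0 100;-12.8 -14.5 0 0 100;-15.8 -18.1 0 0 100;-15.8 -18.1 2 0 100;-15.8 -18.1 2 0 100"}}

```text
time_s: 8.9
eef_pos: [389.0, 221.6, 215.7]
ee_rot: [0.0, 0.997, 0.077, -0.001]
force: [-1.0, 0.3, 0.3]
grip_width: 1.001
```

Run:
```python
from h import *
go(390.5,221.5,123,8.7)
p,d=cams.capture("top");q,e=cams.capture("scene")
a=cv2.resize(p[110:260,190:340],None,fx=2.6,fy=2.6);b=cv2.resize(q[120:270,220:370],None,fx=2.6,fy=2.6)
cv2.imwrite("pics/g3.png",np.hstack([a,b])[...,::-1])
C=cloud("top",d).reshape(-1,3); m=(abs(C[:,0]-574)<45)&(abs(C[:,1]-66)<45)&(C[:,2]>160)&(C[:,2]<200)
print(m.sum(),cv2.minEnclosingCircle(C[m][:,:2].astype(np.float32)),C[m].mean(0))
```

```text
shift [0.17 0.03 9.27] twist 0.1 yaw now 8.8 pos [389.  221.6 215.7]
133 ((576.1578369140625, 65.6682357788086), 15.53390121459961) [574.37215008  66.94744194 182.37236241]
```

View pics/g3.png

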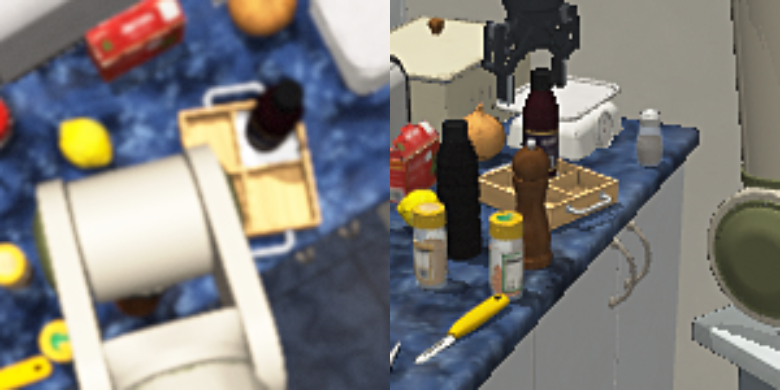

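The sauce stands upright in the white-liner well (left half 272,115), and the gripper is above the mill.

>>> {"op": "step_arm", "data": {"plan": "0.2 0 2 0 100;0.2 0 4.5 0 100;0.2 0 7 0 100;0.2 0 8.8 0 100;0.2 0 9.3 0 100;0.2 0 9.3 0 60;0.2 0 9.3 0 30;0.2 0 9.3 0 0;0.2 0 9.3 0 0;0.2 0 9.3 0 0", "grip_force": 40}}

```text
time_s: 10.0
eef_pos: [393.3, 221.7, 124.9]
ee_rot: [-0.0, 0.997, 0.076, 0.002]
force: [-0.7, -1.6, 5.4]
grip_width: 0.547
```

>>> {"op": "step_arm", "data": {"plan": "0 0 0 0 0;0 0 0 0 0;0 0 0 0 0;0 0 -0.5 0 0;0 0 -2 0 0;0 0 -4 0 0;0 0 -6 0 0;0 0 -7 0 0;0 0 -7 0 0"}}

```text
time_s: 10.9
eef_pos: [392.7, 221.7, 194.5]
ee_rot: [-0.0, 0.997, 0.076, 0.001]
force: [0.6, -0.2, -1.5]
grip_width: 0.547
```

Run:
```python
from h import *
go(500,54,193,8.7)
e=cams.capture("scene"); cv2.imwrite("pics/g4.png",cv2.resize(e[0][120:270,220:370],None,fx=2.6,fy=2.6)[...,::-1])
```

```text
shift [ 8.06 18.2   0.16] twist 0.0 yaw now 8.7 pos [392.7 221.7 194.5]
```

View pics/g4.png

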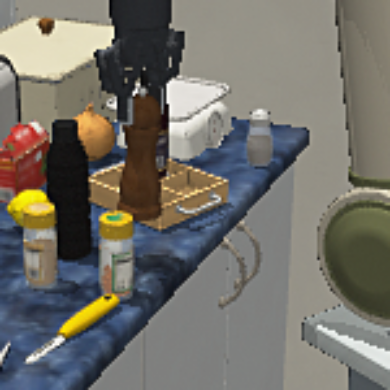

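>>> {"op": "step_arm", "data": {"plan": "0.6 1.2 0 0 0;1.8 4 0 0 0;3.2 7 0 0 0;4.6 10 0 0 0;5.8 13 0 0 0;7 15.8 0 0 0;8 17.6 0 0 0;8 18.3 0 0 0;8 18.3 0 0 0;8 18.3 0 0 0"}}

```text
time_s: 11.95
eef_pos: [498.5, 53.1, 192.9]
ee_rot: [-0.0, 0.997, 0.076, -0.001]
force: [0.1, -0.4, -1.3]
grip_width: 0.544
```

Run:
```python
from h import *
go(499.5,53,134,8.7)
e=cams.capture("scene"); d=cams.capture("top")
cv2.imwrite("pics/g5.png",np.hstack([cv2.resize(d[0][110:260,210:360],None,fx=2.6,fy=2.6),cv2.resize(e[0][120:270,220:370],None,fx=2.6,fy=2.6)])[...,::-1])
for n,dd in(("top",d[1]),("scene",e[1])):
    C=cloud(n,dd)
    for r in spotter.regions_of(n,"pepper_mill")[:2]:
        P=C[r['pixels']&(dd>0)]; print(n,r['conf'],np.round(r['extent']),np.round(np.percentile(P,[3,97],0)))
```

```text
shift [0.11 0.03 5.89] twist 0.0 yaw now 8.7 pos [498.5  53.1 192.9]
top 0.62 [293. 185.   5.  13.] [[477.  73.  77.]
 [506.  82. 124.]]
scene 0.65 [296. 162.  15.  48.] [[467.  42.  68.]
 [505.  85. 222.]]
```

View pics/g5.png

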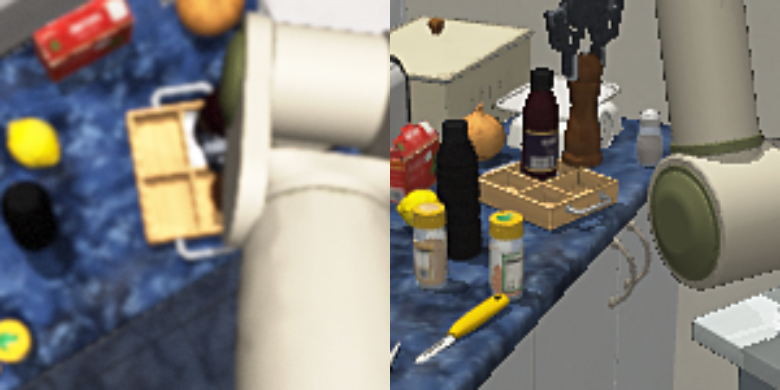

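The mill hangs upright over the near right well. Its left edge at y=82 puts its centre at 53, so I'll lower it.

>>> {"op": "step_arm", "data": {"plan": "0.1 0 1.5 0 0;0.1 0 3 0 0;0.1 0 4.3 0 0;0.1 0 5.2 0 0;0.1 0 5.6 0 0;0.1 0 5.8 0 0;0.1 0 5.9 0 0;0.1 0 5.9 0 0"}}

```text
time_s: 12.95
eef_pos: [500.2, 53.0, 134.6]
ee_rot: [0.0, 0.997, 0.076, 0.0]
force: [-0.1, 0.8, -1.4]
grip_width: 0.545
```

>>> {"op": "step_arm", "data": {"plan": "0 0 0.1 0 0;0 0 0.1 0 0;0 0 0.1 0 0"}}

```text
time_s: 13.25
eef_pos: [500.1, 52.9, 133.4]
ee_rot: [0.0, 0.997, 0.076, 0.0]
force: [0.8, -0.0, -0.6]
grip_width: 0.546
```

>>> {"op": "step_arm", "data": {"plan": "0 0 0.1 0 0;0 0 0.1 0 0;0 0 0.1 0 0"}}

```text
time_s: 13.55
eef_pos: [500.5, 53.0, 132.9]
ee_rot: [0.0, 0.997, 0.076, 0.001]
force: [-0.3, 1.9, 5.9]
grip_width: 0.548
```

>>> {"op": "step_arm", "data": {"plan": "0 0 0 0 65;0 0 0 0 80;0 0 0 0 80;0 0 0 0 80;0 0 -1 0 80;0 0 -3 0 80;0 0 -6 0 90;0 0 -9 0 100"}}

```text
time_s: 14.35
eef_pos: [499.9, 53.0, 224.0]
ee_rot: [-0.0, 0.997, 0.076, 0.0]
force: [0.1, 0.3, 0.6]
grip_width: 1.0
```

Run:
```python
from h import *
go(563,-132.5,130,98.7); print(readout.sense()['joints'])
```

```text
shift [ 3.42 19.29  9.4 ] twist -90.0 yaw now 8.7 pos [499.9  53.  224. ]
[-1.27924086e-01  2.69601296e-01  1.57504873e+00  2.19223324e-05
  1.29692203e+00  1.29058365e+00]
```

>>> {"op": "step_arm", "data": {"plan": "0.3 2 0 -8.5 100;0.7 4 0 -17 100;1 6.5 0 -25.5 90;1.4 9 0 -34 80;1.8 11.5 0 -42 70;2.2 13.5 0 -50 70;2.6 15.5 0 -58 70;2.9 17.5 0 -66 70;3.2 18.7 0 -74 70;3.4 19.3 0 -82 70"}}

```text
time_s: 15.35
eef_pos: [563.1, -133.8, 222.9]
ee_rot: [0.0, 0.701, 0.713, 0.0]
force: [-0.0, -0.7, -0.0]
grip_width: 0.697
```

Run:
```python
from h import *
go(563,-132.5,57,98.7)
e=cams.capture("scene"); d=cams.capture("top")
cv2.imwrite("pics/g6.png",np.hstack([cv2.resize(d[0][110:260,260:410],None,fx=2.6,fy=2.6),cv2.resize(e[0][100:250,230:380],None,fx=2.6,fy=2.6)])[...,::-1])
C=cloud("top",d[1]).reshape(-1,3)
for x,y,z0,z1,R in((563,-131,68,95,30),(500,53,135,160,45),(575,66,165,200,30)):
    q=C[(np.hypot(C[:,0]-x,C[:,1]-y)<R)&(C[:,2]>z0)&(C[:,2]<z1)]
    if len(q)>3: print(len(q),cv2.minEnclosingCircle(q[:,:2].astype(np.float32)),q.mean(0))
m=(C[:,0]>420)&(C[:,0]<640)&(abs(C[:,1]-92)<110)&(C[:,2]>29)&(C[:,2]<45)
print(cv2.minAreaRect(C[m][:,:2].astype(np.float32)))
```

```text
shift [ 0.13 -0.02 16.59] twist -7.7 yaw now 91.0 pos [ 563.1 -133.8  222.9]
117 ((564.057373046875, -133.90347290039062), 17.476810455322266) [ 562.42460419 -131.60826341   83.73632271]
117 ((498.65325927734375, 52.109092712402344), 24.912925720214844) [493.7634422   56.12667164 153.94900929]
129 ((576.8530883789062, 65.30756378173828), 15.725194931030273) [574.4789038   66.66660624 183.26154279]
((531.1665649414062, 90.44314575195312), (203.35272216796875, 141.30404663085938), 8.76275634765625)
```

View pics/g6.png

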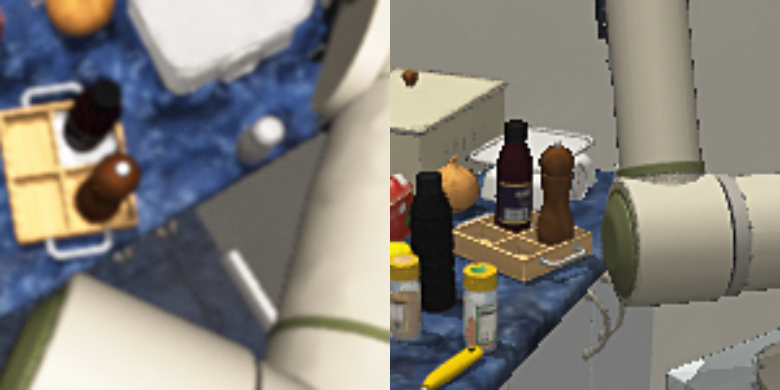

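The mill and sauce stand upright in their wells and the caddy has not moved (fit unchanged). The salt stands at left half (262,135), at (563,-132.5). Now descending on the salt.

>>> {"op": "step_arm", "data": {"plan": "0.1 0 4 -7.7 70;0.1 0 8 -7.7 70;0.1 0 11 -7.7 70;0.1 0 13.5 -7.7 70;0.1 0 15.5 -7.7 70;0.1 0 16.5 -7.7 70;0.1 0 16.6 -7.7 70;0.1 0 16.6 -7.7 30;0.1 0 16.6 -7.7 0;0.1 0 16.6 -7.7 0", "grip_force": 30}}

```text
time_s: 16.45
eef_pos: [563.6, -132.0, 57.7]
ee_rot: [0.001, 0.653, 0.757, 0.0]
force: [-1.0, -0.6, 5.6]
grip_width: 0.375
```

>>> {"op": "step_arm", "data": {"plan": "0 0 0 0 0;0 0 0 0 0;0 0 0 0 0"}}

```text
time_s: 16.75
eef_pos: [563.6, -132.0, 57.7]
ee_rot: [0.001, 0.653, 0.757, 0.0]
force: [-0.2, -0.0, 6.5]
grip_width: 0.378
```

>>> {"op": "step_arm", "data": {"plan": "0 0 -0.5 0 0;0 0 -2 0 0;0 0 -4.5 0 0;0 0 -7.5 0 0;0 0 -10.5 0 0;0 0 -12 0 0;0 0 -12 0 0"}}

```text
time_s: 17.45
eef_pos: [563.7, -132.0, 178.7]
ee_rot: [0.002, 0.653, 0.757, 0.001]
force: [-0.4, 0.3, -0.6]
grip_width: 0.375
```

Run:
```python
from h import *
print(readout.sense()['grip_width'])
go(489,123.5,177,98.7); go(489,-40,177,98.7)
e=cams.capture("scene"); d=cams.capture("top")
cv2.imwrite("pics/g7.png",np.hstack([cv2.resize(d[0][110:260,260:410],None,fx=2.6,fy=2.6),cv2.resize(e[0][100:250,230:380],None,fx=2.6,fy=2.6)])[...,::-1])
```

```text
0.3746290374684976
shift [26.36 -3.65  0.09] twist -0.3 yaw now 98.4 pos [ 563.7 -132.   178.7]
shift [10.19 -6.04  0.12] twist -0.3 yaw now 98.4 pos [ 563.7 -132.   178.7]
```

>>> {"op": "step_arm", "data": {"plan": "0 0 -3 0 0;0 0 -6 0 0;0 0 -8.5 0 0;2 -0.3 -8.7 0 0;5 -0.7 -8.7 0 0;8.5 -1.2 -8.7 0 0;12 -1.7 -8.7 0 0;15.5 -2.1 -8.7 0 0;18.5 -2.5 -8.7 0 0;21 -2.9 -8.7 0 0"}}

```text
time_s: 18.55
eef_pos: [501.7, 74.2, 261.2]
ee_rot: [-0.002, 0.653, 0.758, -0.001]
force: [-0.2, 0.1, -1.1]
grip_width: 0.378
```

Run:
```python
from h import *
go(488.5,123.5,265,98.7)
```

```text
shift [ 5.07 -0.58 -0.37] twist -0.2 yaw now 98.5 pos [501.7  74.2 261.2]
```

>>> {"op": "step_arm", "data": {"plan": "2 -0.2 -0.3 0 0;4 -0.5 -0.3 0 0;5.1 -0.6 -0.3 0 0;5.1 -0.6 -0.3 0 0;5.1 -0.6 2 0 0;5.1 -0.6 5 0 0;5.1 -0.6 7.5 0 0;5.1 -0.6 9 0 0;5.1 -0.6 9.5 0 0;5.1 -0.6 9.5 0 0"}}

```text
time_s: 19.55
eef_pos: [489.9, 120.9, 167.7]
ee_rot: [-0.0, 0.653, 0.757, -0.001]
force: [-0.4, -0.2, -0.5]
grip_width: 0.375
```

Run:
```python
from h import *
go(488.5,123.5,67.5,98.7)
e=cams.capture("scene"); d=cams.capture("top")
cv2.imwrite("pics/g8.png",np.hstack([cv2.resize(d[0][110:260,210:360],None,fx=2.6,fy=2.6),cv2.resize(e[0][100:250,220:370],None,fx=2.6,fy=2.6)])[...,::-1])
for n,dd in(("top",d[1]),("scene",e[1])):
    C=cloud(n,dd)
    for r in spotter.regions_of(n,"salt_shaker")[:2]:
        P=C[r['pixels']&(dd>0)]; print(n,r['conf'],np.round(r['extent']),np.round(np.percentile(P,[3,97],0)))
```

```text
shift [ 0.28 -0.09 10.02] twist -0.3 yaw now 98.4 pos [489.9 120.9 167.7]
scene 0.6 [281. 164.  11.  20.] [[467. 118. 119.]
 [493. 144. 192.]]
```

View pics/g8.png

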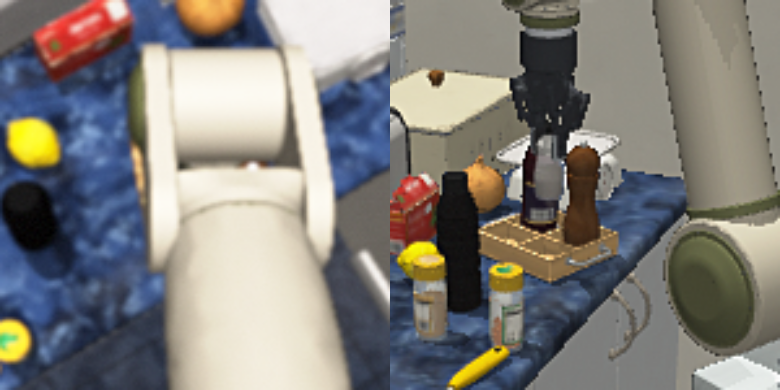

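The salt hangs upright above the near left well, clear of the mill; lowering.

>>> {"op": "step_arm", "data": {"plan": "0.3 -0.1 1 0 0;0.3 -0.1 3 0 0;0.3 -0.1 5 0 0;0.3 -0.1 6.5 0 0;0.3 -0.1 8 0 0;0.3 -0.1 9 0 0;0.3 -0.1 9.6 0 0;0.3 -0.1 9.9 0 0;0.3 -0.1 10 0 0;0.3 -0.1 10 0 0"}}

```text
time_s: 20.75
eef_pos: [488.9, 124.2, 68.6]
ee_rot: [0.0, 0.653, 0.757, 0.0]
force: [0.9, 0.2, -1.0]
grip_width: 0.373
```

>>> {"op": "step_arm", "data": {"plan": "0 0 0.1 0 0;0 0 0.1 0 0;0 0 0.1 0 0"}}

```text
time_s: 21.05
eef_pos: [488.7, 124.2, 67.5]
ee_rot: [0.0, 0.653, 0.757, 0.0]
force: [-0.7, -0.0, -0.5]
grip_width: 0.376
```

>>> {"op": "step_arm", "data": {"plan": "0 0 0.1 0 0;0 0 0.1 0 0;0 0 0.1 0 0"}}

```text
time_s: 21.35
eef_pos: [488.6, 124.2, 66.3]
ee_rot: [-0.0, 0.653, 0.757, -0.0]
force: [-0.8, -0.6, -1.4]
grip_width: 0.375
```

>>> {"op": "step_arm", "data": {"plan": "0 0 0.05 0 0;0 0 0.1 0 0;0 0 0.1 0 0"}}

```text
time_s: 21.65
eef_pos: [488.9, 124.2, 65.7]
ee_rot: [0.0, 0.653, 0.757, 0.0]
force: [-0.8, -1.3, 5.1]
grip_width: 0.376
```

>>> {"op": "step_arm", "data": {"plan": "0 0 0 0 50;0 0 0 0 58;0 0 0 0 58;0 0 0 0 58;0 0 -0.5 0 58;0 0 -2 0 58;0 0 -4.5 0 58;0 0 -8 0 58;0 0 -11 0 70;0 0 -13 0 80"}}

```text
time_s: 22.65
eef_pos: [489.1, 124.3, 197.9]
ee_rot: [0.001, 0.653, 0.757, 0.001]
force: [0.5, -0.5, -0.4]
grip_width: 0.798
```

Run:
```python
from h import *
go(329.5,302.5,195,98.7);print(readout.sense()['joints'])
```

```text
shift [ 19.97 -13.17   0.25] twist -0.3 yaw now 98.4 pos [489.1 124.3 197.9]
[ 1.62276176e-02  2.95658975e-01  1.61131425e+00  2.99742654e-05
  1.23171236e+00 -1.30882180e-01]
```

>>> {"op": "step_arm", "data": {"plan": "3 -2 0 0 100;6.5 -4.3 0 0 100;10 -6.6 0 0 100;13.5 -8.9 0 0 100;17 -11.2 0 0 100;19.5 -12.9 0 0 100;20 -13.2 0 0 100;20 -13.2 0 0 100"}}

```text
time_s: 23.45
eef_pos: [328.5, 303.0, 195.6]
ee_rot: [0.0, 0.653, 0.758, 0.0]
force: [0.3, -0.7, 0.5]
grip_width: 1.002
```

Run:
```python
from h import *
go(329.5,302.5,61,98.7)
e=cams.capture("scene"); d=cams.capture("top")
cv2.imwrite("pics/g9.png",np.hstack([cv2.resize(d[0][110:290,180:330],None,fx=2.6,fy=2.6),cv2.resize(e[0][90:270,220:370],None,fx=2.6,fy=2.6)])[...,::-1])
C=cloud("top",d[1]).reshape(-1,3)
for x,y,z0,z1,R in((489,124,70,105,30),(500,53,135,160,45),(575,66,165,200,30),(330,302,95,115,30)):
    q=C[(np.hypot(C[:,0]-x,C[:,1]-y)<R)&(C[:,2]>z0)&(C[:,2]<z1)]
    if len(q)>3: print(len(q),cv2.minEnclosingCircle(q[:,:2].astype(np.float32)),q.mean(0))
```

```text
shift [-0.07  0.08 13.46] twist -0.2 yaw now 98.5 pos [328.5 303.  195.6]
121 ((489.79486083984375, 121.9696273803711), 17.156444549560547) [487.82217479 122.42166237  92.01885891]
117 ((498.7616271972656, 52.085636138916016), 24.965131759643555) [492.90590255  56.21023062 153.56696292]
128 ((576.1583862304688, 65.61663055419922), 15.802957534790039) [574.58524662  66.58840388 183.06167475]
```

View pics/g9.png

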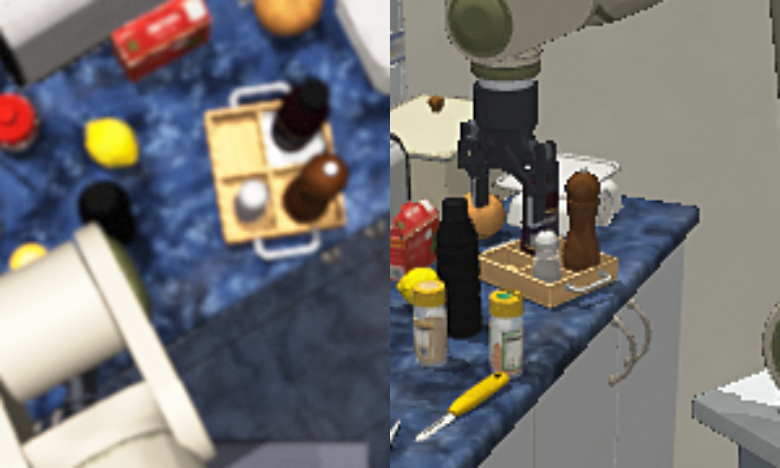

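Salt upright in the near left well, and the gripper is above the red/green jar. The brown jar is well clear to the left.

>>> {"op": "step_arm", "data": {"plan": "-0.1 0.1 3 0 100;-0.1 0.1 6 0 100;-0.1 0.1 9 0 100;-0.1 0.1 11.5 0 100;-0.1 0.1 13 0 100;-0.1 0.1 13.5 0 100;-0.1 0.1 13.5 0 100;-0.1 0.1 13.5 0 50;-0.1 0.1 13.5 0 0;-0.1 0.1 13.5 0 0", "grip_force": 35}}

```text
time_s: 24.55
eef_pos: [330.2, 302.0, 60.9]
ee_rot: [0.0, 0.653, 0.757, 0.001]
force: [-0.4, -0.7, 0.9]
grip_width: 0.518
```

>>> {"op": "step_arm", "data": {"plan": "0 0 0 0 0;0 0 0 0 0;0 0 0 0 0;0 0 0 0 0"}}

```text
time_s: 24.95
eef_pos: [330.3, 302.1, 61.0]
ee_rot: [0.0, 0.653, 0.757, 0.001]
force: [-1.2, -1.0, 5.9]
grip_width: 0.474
```

>>> {"op": "step_arm", "data": {"plan": "0 0 -0.5 0 0;0 0 -2 0 0;0 0 -5 0 0;0 0 -8 0 0;0 0 -11 0 0;0 0 -13.5 0 0;0 0 -15 0 0;0 0 -15 0 0"}}

```text
time_s: 25.75
eef_pos: [330.4, 302.2, 212.0]
ee_rot: [0.001, 0.653, 0.757, 0.002]
force: [0.4, 0.1, -1.4]
grip_width: 0.47
```

Run:
```python
from h import *
x,y=np.array([531.5,90.2])-39*np.array([.151,-.988])+37.5*np.array([.988,.151]); print(x,y,readout.sense()['grip_width'])
go(x,y,210,98.7)
```

```text
562.661 134.3945 0.47007382338687975
shift [-20.01  20.51   0.25] twist -0.3 yaw now 98.4 pos [330.4 302.2 212. ]
```

>>> {"op": "step_arm", "data": {"plan": "-2 1 0 0 0;-5 3 0 0 0;-8 5.5 0 0 0;-11 8.5 0 0 0;-14 11.5 0 0 0;-16.5 14.5 0 0 0;-18.5 17.2 0 0 0;-19.5 19.2 0 0 0;-20 20.5 0 0 0;-20 20.5 0 0 0"}}

```text
time_s: 26.75
eef_pos: [562.5, 133.4, 208.4]
ee_rot: [-0.001, 0.654, 0.757, -0.001]
force: [-0.4, 0.8, -1.8]
grip_width: 0.472
```

Run:
```python
from h import *
go(562.7,134.4,70,98.7)
e=cams.capture("scene"); d=cams.capture("top")
cv2.imwrite("pics/g10.png",np.hstack([cv2.resize(d[0][110:260,210:360],None,fx=2.6,fy=2.6),cv2.resize(e[0][90:240,220:370],None,fx=2.6,fy=2.6)])[...,::-1])
for n,dd in(("top",d[1]),("scene",e[1])):
    C=cloud(n,dd)
    for r in spotter.regions_of(n,"red_spice_jar")[:3]:
        P=C[r['pixels']&(dd>0)]; print(n,r['conf'],np.round(r['extent']),np.round(np.percentile(P,[3,97],0)))
```

```text
shift [ 0.09  0.07 13.84] twist -0.3 yaw now 98.4 pos [562.5 133.4 208.4]
top 0.66 [121. 228.  24.  15.] [[352. 540.  22.]
 [385. 578. 108.]]
top 0.62 [ 97. 239.  26.  15.] [[319. 609.  20.]
 [355. 645. 109.]]
scene 0.93 [189. 237.  21.  40.] [[345. 550.   5.]
 [376. 586. 105.]]
scene 0.86 [267. 148.  12.  25.] [[538. 125. 150.]
 [569. 161. 252.]]
scene 0.76 [168. 247.  16.  37.] [[313. 619.   3.]
 [345. 655. 105.]]
```

View pics/g10.png

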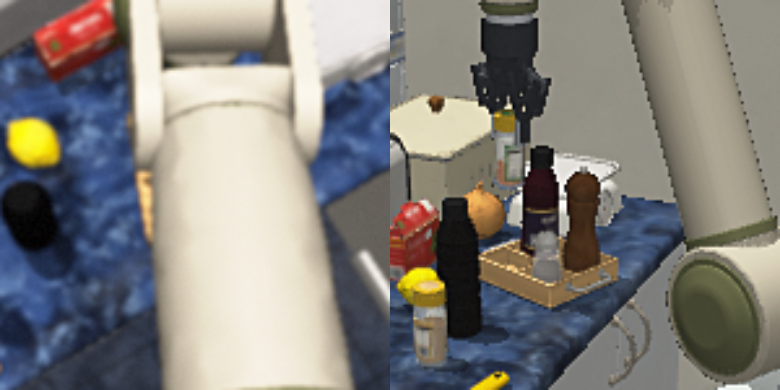

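Red/green jar hangs upright over the far left well (right half 508,150); lowering.

>>> {"op": "step_arm", "data": {"plan": "0.1 0.1 2 0 0;0.1 0.1 4.5 0 0;0.1 0.1 7 0 0;0.1 0.1 9 0 0;0.1 0.1 10.8 0 0;0.1 0.1 12.2 0 0;0.1 0.1 13 0 0;0.1 0.1 13.5 0 0;0.1 0.1 13.7 0 0;0.1 0.1 13.7 0 0"}}

```text
time_s: 27.95
eef_pos: [563.0, 135.2, 73.6]
ee_rot: [0.0, 0.653, 0.757, 0.0]
force: [1.1, 0.2, -1.0]
grip_width: 0.471
```

>>> {"op": "step_arm", "data": {"plan": "0 0 0.05 0 0;0 0 0.1 0 0;0 0 0.1 0 0"}}

```text
time_s: 28.25
eef_pos: [562.9, 135.2, 72.5]
ee_rot: [0.0, 0.653, 0.757, 0.0]
force: [-0.1, -0.3, -1.3]
grip_width: 0.47
```

>>> {"op": "step_arm", "data": {"plan": "0 0 0.1 0 0;0 0 0.2 0 0;0 0 0.2 0 0;0 0 0.2 0 0"}}

```text
time_s: 28.65
eef_pos: [562.8, 135.2, 70.3]
ee_rot: [-0.0, 0.653, 0.757, -0.0]
force: [-0.2, -0.1, -1.8]
grip_width: 0.471
```

>>> {"op": "step_arm", "data": {"plan": "0 0 0.05 0 0;0 0 0.1 0 0;0 0 0.1 0 0"}}

```text
time_s: 28.95
eef_pos: [562.8, 135.2, 69.2]
ee_rot: [-0.0, 0.653, 0.757, -0.0]
force: [-0.4, 0.0, -0.8]
grip_width: 0.474
```

>>> {"op": "step_arm", "data": {"plan": "0 0 0.05 0 0;0 0 0.05 0 0;0 0 0.05 0 0"}}

```text
time_s: 29.25
eef_pos: [562.9, 135.2, 69.0]
ee_rot: [0.0, 0.653, 0.757, 0.0]
force: [-0.4, -0.2, 1.4]
grip_width: 0.469
```

>>> {"op": "step_arm", "data": {"plan": "0 0 0 0 60;0 0 0 0 66;0 0 0 0 66;0 0 0 0 66;0 0 -0.5 0 66;0 0 -2 0 66;0 0 -5 0 66;0 0 -9 0 66;0 0 -13 0 66;0 0 -16 0 66"}}

```text
time_s: 30.25
eef_pos: [563.0, 135.3, 232.0]
ee_rot: [0.001, 0.653, 0.757, 0.001]
force: [0.5, -1.6, -0.2]
grip_width: 0.659
```

>>> {"op": "step_arm", "data": {"plan": "0 -3 0 0 66;0 -7 0 0 66;0 -11 0 0 66;0 -15 0 0 66;-4 -19 0 0 66;-8 -22 0 0 66;-12 -24 0 0 66;-17 -24 0 0 66;-22 -24 0 0 66;-27 -24 0 0 66"}}

```text
time_s: 31.25
eef_pos: [364.5, -168.3, 229.5]
ee_rot: [0.001, 0.654, 0.757, 0.0]
force: [0.6, -0.1, 0.2]
grip_width: 0.658
```

Run:
```python
from h import *
e=cams.capture("scene"); d=cams.capture("top")
cv2.imwrite("pics/g11.png",np.hstack([cv2.resize(d[0][110:260,190:340],None,fx=2.6,fy=2.6),cv2.resize(e[0][90:240,210:360],None,fx=2.6,fy=2.6)])[...,::-1])
C=cloud("top",d[1]).reshape(-1,3)
for n,x,y,z0,z1,R in(("salt",489,124,70,105,30),("mill",500,53,135,160,45),("sauce",575,66,165,200,30),("jar",563,135,100,125,30),("brown",411,362,95,115,30),("black",468,284,165,195,30)):
    q=C[(np.hypot(C[:,0]-x,C[:,1]-y)<R)&(C[:,2]>z0)&(C[:,2]<z1)]
    if len(q)>3: print(n,len(q),cv2.minEnclosingCircle(q[:,:2].astype(np.float32)),q.mean(0))
m=(C[:,0]>420)&(C[:,0]<640)&(abs(C[:,1]-92)<110)&(C[:,2]>29)&(C[:,2]<45)
print(cv2.minAreaRect(C[m][:,:2].astype(np.float32)))
```

```text
salt 121 ((490.1390686035156, 121.43602752685547), 17.2630672454834) [487.67729973 122.41275247  91.89008198]
mill 113 ((498.52569580078125, 52.0108642578125), 24.822240829467773) [492.74867853  56.28369448 153.71540504]
sauce 129 ((576.1293334960938, 65.639404296875), 15.68786334991455) [574.55527281  66.64658171 183.01761876]
jar 175 ((562.7091064453125, 135.11773681640625), 20.758281707763672) [561.12394195 135.51658828 113.39308361]
brown 178 ((411.3585205078125, 362.0540771484375), 20.321802139282227) [411.38230938 361.54335952 105.18051308]
black 144 ((468.9912414550781, 284.0505676269531), 16.696748733520508) [467.77771831 283.60051238 183.30274607]
((531.592041015625, 90.53370666503906), (202.87350463867188, 140.94122314453125), 8.702271461486816)
```

View pics/g11.png

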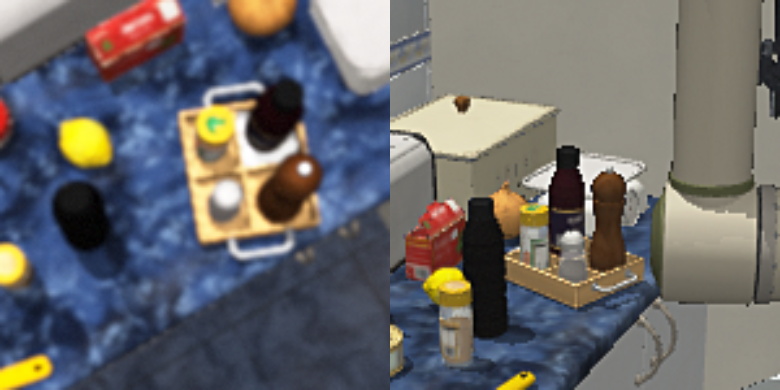

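All four things stand upright in their wells: jar at left half (215,125), sauce (275,110), salt (222,200) and mill (290,185). The top heights match seating on the well floors. The caddy and both look-alikes have not moved.

```bash
python3 -c "
from h import *
print(workorder.finish_job())"
```

```text
the job is handed in; nothing more can be done
None
```

The caddy is filled and I handed the job in at about 31 s. The order was sauce in the white-liner well, pepper mill in the other large well, salt beside the mill, then the red-and-green jar beside the sauce. I lowered each thing until the wrist force showed it touching the well floor, and only then let go.

The last pictures show all four standing upright in their own wells, with measured top heights close to what standing on the well floors would give. The caddy, black bottle and brown jar are within about 1 mm of where they started, and the arm was clear of everything.

No check failed. At the start the two cameras disagreed by about 5–8 mm on positions. I took this to be because the scene camera sees only part of each object, and relied on the top camera. The grasps and final positions agreed with the top camera.

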